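# Touch off three work stops on a casting

## Robot

A 7-joint arm with a two-finger parallel gripper is mounted at the origin on the work surface. World frame = base frame: x ahead of the robot, y to its left, z up, the work surface at z = 0. Lengths are in m, angles in rad, forces in N, time in s.
With the tool pointing down it reaches from about 0.425 to 0.925 m from the base axis. Payload 6.8 kg.
Tool frame: the origin (TCP) lies on the centre line of the jaws, within the pads' length; the fingertips stand 19 mm ahead of it and the grasp point (between the pads) is the TCP; z points along the fingers, y is the direction in which the jaws open and shut (so a half turn about z gives the same grasp; the last joint's range is limited). The gripper opens to 85 mm and grips with 20 to 120 N. Pads are 22 mm wide; open, the fingers measure 114 mm over their backs; the gripper's body (76 mm by 85 mm) begins 54 mm behind the grasp point. The pads swing forward as they close: fully open they stand 13 mm farther back than shut.
Start: joints at [1.083, 0.477, 0.022, 1.555, -0.011, 1.109, -0.083], TCP at [0.25, -0.627, 0.25] pointing down, gripper open.
Joint ranges: [-2.96, 2.96], [-0.34, 2.1], [-1.41, 1.46], [0.24, 2.44], [-1.37, 4.51], [0.17, 1.92], [-2.96, 2.96]. Speed limits (rad/s): [2.39, 2.39, 3.14, 3.14, 3.14, 3.14, 3.14].

## Interface

Orientations are given as [roll, pitch, yaw] about the fixed x, y, z axes, in that order (R = Rz(yaw) Ry(pitch) Rx(roll)).
In Python, from bench import r gives the robot as it stands.
- The arm moves only by the shell command python3 -m pendant 'ROWS' [OPENING] [FORCE]. ROWS is JSON, a list of rows, each a list of 4 numbers: the shift along the tool's x, y, z in m, then the turn about the tool's z in degrees. In form: [[x, y, z, yaw], ...]. A call has 1 to 5 rows; each row is the pose to reach, as a shift and turn from the pose commanded when the call began, along the tool's axes at that moment; what a row does not reach only later rows make up. A row lasts 1/12 s, in which the tool goes at most 41.7 mm and 7.16 degrees, less where a joint would pass 70% of its speed; a pose out of reach is approached as far as the arm can. A call with a gripper value outside its range is refused whole. OPENING is the opening, from -1 (shut) to 1 (fully open), so that 0 is half open, set as the call begins (- or left out, the last holds). The fingers move at their own pace and stop on an object; FORCE is the grip in N (left out, the last holds). Time passes only in rows, so rows that repeat a pose let the fingers close. It gives the time, the measured TCP pose, the force and the opening at its end, in the units of the state.
- r.get_state(): the state, without advancing time (a new reading comes with each control period).
- r.grab_frame(name): name is "side" or "top" or "wrist"; returns the picture (480x640x3 uint8, red, green, blue); there is no depth.
- r.camera_params(name): a dict with "fx", "fy", "cx", "cy" (pixels), "cam_to_world" (4x4, takes a point from camera to world coordinates). Camera axes: x right, y down, z forward; pixel columns grow to the right and rows downward; lengths in m; the calibration is good to about 2 mm. A picture is of the moment at which its call begins: read the wrist's pose just before it. camera_params takes no time and is no camera call; for the wrist camera it gives the pose at the moment of the call.
- r.sign_off(): hands the job in, once; it reports no verdict.
The state is a dict: "clock": time; "joint_pos": joint angles; "qvel": joint speeds; "effort": joint torques, N m; "ee_pos": TCP position; "ee_rot": TCP orientation; "force": force on the tool from outside, world axes, zero at the start; "moment": the same for the moment, N m; "width": finger opening in m.
Only numpy, scipy, OpenCV 4.12 (cv2) and the standard library are available. Lean on these libraries where they do the work, as an engineer would, in place of code of your own. Each camera call takes 0.05 s, during which the arm holds its last target.

## Task

The first iron casting of a batch has been lined up by hand on the fixture plate and lies there loose. Slide each of the three stop rods in by its knob until its round tip just bears on the casting and leave it there in contact, so that the next castings can be loaded to the same place. Feel for the touch: push gently, do not shift the casting, and leave the tray, square and wrench alone.

Things in the scene. Friction and masses are not known exactly. Their poses are not given: they have to be found in the camera images.
- plate: Aluminium fixture plate fixed to the bench, 250 x 320 x 20 mm (x, y, z); origin at the centre of its underside. On it stand three rest buttons and three split steel stop blocks, each 28 mm along its rod, 34 mm wide (foot 66 mm), tops 72 mm above the bench. Block centres at plate (x, y): A (36, -100), B (36, -20), C (-58, 66) mm.
- stop_a: Stop rod A: 12 mm steel rod through block A; knurled knob at the outer end (26 mm diameter, 22 mm long), ball tip at the inner end. Origin: middle of the knob, on the rod's axis, 52 mm above the bench; x points level along the rod towards the casting, z up; the tip ends at x = 101 mm. It slides only along x, 45 mm of stroke, 0 to 8 mm of it used at the start; friction of about 4 N holds it where left.
- stop_b: Stop rod B: same as A, parallel to it, 80 mm beside it (plate +y). A and B bear on the casting's long side. Origin and axes as for A. Each tip is 8 to 40 mm from the casting at the start. Knobs stay at least 7 mm clear of the blocks and can be pinched from above, across the rod (sides free for 25 mm), or pushed from behind.
- stop_c: Stop rod C: same as A, square to A and B; it bears on the casting's end that faces plate +y. Origin in the middle of its knob, axes as for A (x along the rod towards the casting).
- casting: Iron bearing housing, 2 to 3 kg, loose on three buttons, so that more than about 10 N of push can shift it; flange 74 x 130 mm (x, y), walls 64 x 120 mm, top 85 mm above the bench; origin at the centre of its underside. Facing each rod a rough cast pad (26 mm wide) stands out 7 to 16 mm from the wall, different on every casting and pad: its face must be found by feel.
- bore_a (a point): Centre of the machined top of the casting's boss at casting y = -30 mm (boss 52 mm diameter).
- bore_b (a point): Centre of the machined top of the casting's boss at casting y = +30 mm (boss 52 mm diameter).
- tray: Small grey tray of spare rest buttons, 60 x 64 x 24 mm, loose on the plate's free corner; origin at the centre of its underside. Leave alone.
- square: Steel engineer's square lying on the bench: stock 110 x 18 x 16 mm along its x, blade 150 mm along its y; origin at the centre of the stock's underside. Leave alone.
- wrench: Open-ended wrench 170 mm long lying on the bench beyond the plate; origin at its middle. Leave alone.
Things that resemble listed ones, but are neither listed nor needed, are in the scene too. Of the things that look like the casting, the middle-sized one is meant.

How it is judged:
By the outcome, as a careful person would: the job done as asked, in the order asked, and still so for the second after the job is handed in, with the robot touching nothing.
It also fails if it takes over 72 s, if anything falls off the work surface, if the arm or the gripper's body presses on something with over 40 N, if the wrist force passes 120 N, or if a joint passes its speed limit or range.

## Working session

There is one attempt and no reset: what is moved stays moved. The work goes in short steps, Python scripts to look and compute and a shell command to move; the robot and the scene stay as the last step left them, time stands still between calls to the robot, and variables do not carry over. Pictures are saved under pics/ and viewed, and the job is handed in when it is done.

```bash
mkdir -p pics; ls; python3 - <<'E'
from bench import r
import cv2
print(r.get_state())
for n in ("side","top","wrist"):
    p=r.camera_params(n); print(n,p)
    cv2.imwrite(f"pics/{n}0.png",r.grab_frame(n)[:,:,::-1])
E
```

```text
pics
{'clock': 0.0, 'joint_pos': array([ 1.08285689,  0.47778001,  0.02236373,  1.55646716, -0.01151019,
        1.10927766, -0.08311778]), 'qvel': array([ 1.80586144e-04, -4.28702348e-04, -6.18943089e-04, -2.32549679e-04,
       -3.38386563e-04,  7.04676678e-04, -2.91696854e-05]), 'effort': array([-6.36540717e-04, -5.96446824e+01,  1.60786439e+00, -2.81201541e+01,
        1.24084018e-02,  9.14200995e-03,  8.80572884e-06]), 'ee_pos': array([ 0.25004093, -0.62637938,  0.24933298]), 'ee_rot': array([-3.13979404e+00,  1.35499506e-04,  3.79817354e-01]), 'force': array([ 0.06512843, -0.57405458,  0.24851604]), 'moment': array([-0.02509693,  0.0044866 ,  0.0311739 ]), 'width': 0.08525252928261169}
side {'fx': 518.021400576731, 'fy': 518.021400576731, 'cx': 313.32970586210314, 'cy': 241.144444387198, 'cam_to_world': array([[-0.94941868, -0.12842756,  0.28654936,  0.24849856],
       [-0.31314775,  0.45492744, -0.83365431,  0.83800794],
       [-0.02329497, -0.88121926, -0.47213341,  0.57016778],
       [ 0.        ,  0.        ,  0.        ,  1.        ]])}
top {'fx': 590.1964127989833, 'fy': 590.1964127989833, 'cx': 316.70490281126473, 'cy': 249.25730156838813, 'cam_to_world': array([[-0.06181532, -0.97258959,  0.22416146,  0.25605624],
       [-0.99806998,  0.06156965, -0.00809245, -0.0015251 ],
       [-0.00593091, -0.22422906, -0.97451842,  1.31627129],
       [ 0.        ,  0.        ,  0.        ,  1.        ]])}
wrist {'fx': 380.9634925834135, 'fy': 380.9634925834135, 'cx': 318.6559231197833, 'cy': 243.77157809271915, 'cam_to_world': array([[ 0.37083246, -0.88812217, -0.27151851,  0.31985217],
       [-0.92869795, -0.35521007, -0.10651724, -0.60049276],
       [-0.00184579,  0.29165874, -0.95652066,  0.37270472],
       [ 0.        ,  0.        ,  0.        ,  1.        ]])}
```

View pics/top0.png

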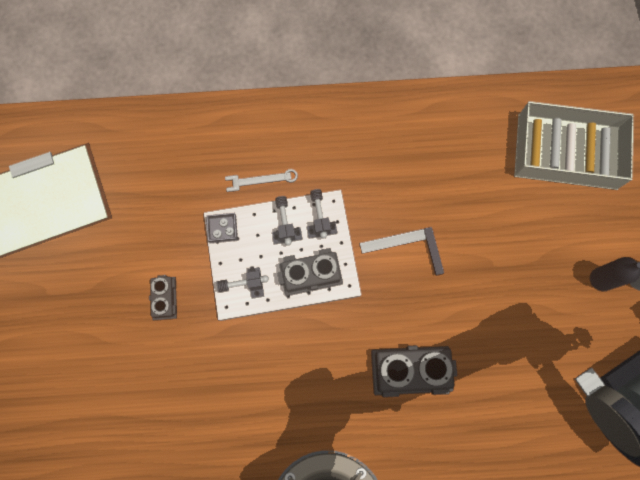

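View pics/side0.png

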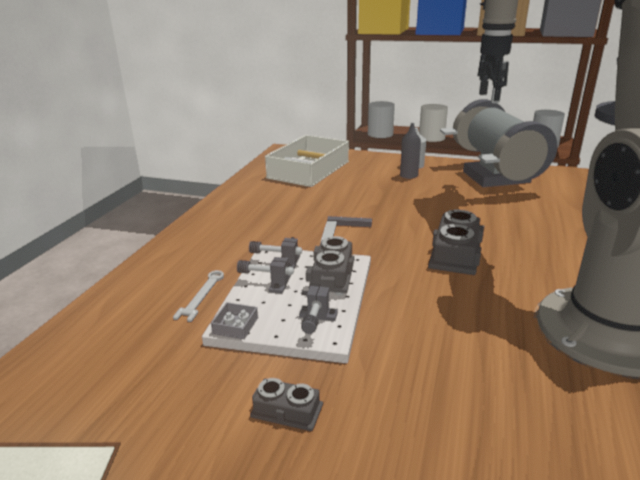

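```bash
python3 - <<'E'
import cv2
a=cv2.imread("pics/top0.png")
cv2.imwrite("pics/top0c.png",cv2.resize(a[180:330,195:370],None,fx=4,fy=4,interpolation=cv2.INTER_CUBIC))
E
```

```text
(no output)
```

View pics/top0c.png

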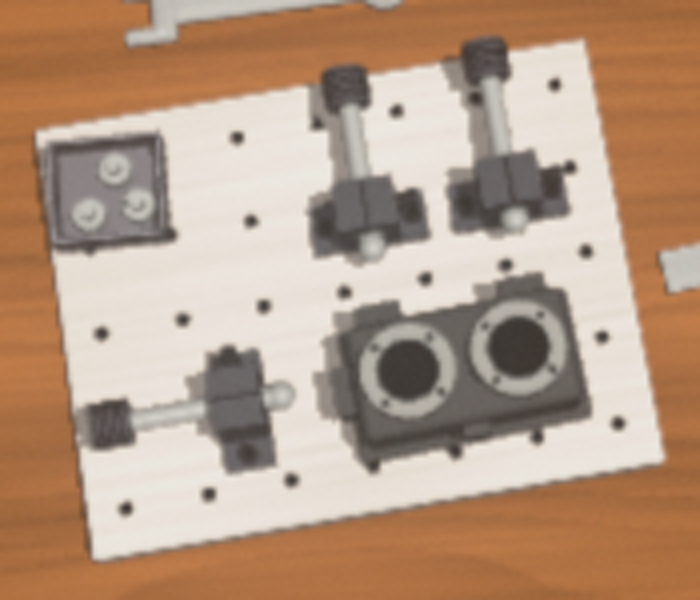

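The crop shows the plate with the middle-sized casting at top-image (310,270). The large one is at (415,370) and the small one at (162,298), and neither is wanted. Knob A is near (316,195), B near (281,202) and C near (222,286). The tray is at (221,228).

```bash
cat > h.py <<'E'
import numpy as np
from bench import r
from scipy.optimize import least_squares
def proj(P,p):
    T=np.linalg.inv(p["cam_to_world"]); q=np.c_[P,np.ones(len(P))]@T.T
    return np.c_[p["fx"]*q[:,0]/q[:,2]+p["cx"],p["fy"]*q[:,1]/q[:,2]+p["cy"]]
def back(uv,z,p):
    T=p["cam_to_world"]; d=T[:3,:3]@[(uv[0]-p["cx"])/p["fx"],(uv[1]-p["cy"])/p["fy"],1]
    return T[:3,3]+d*(z-T[2,3])/d[2]
def plate2w(x,P): # P Nx3 plate mm->m
    c,s=np.cos(x[2]),np.sin(x[2]); P=np.asarray(P,float)
    return np.c_[x[0]+c*P[:,0]-s*P[:,1],x[1]+s*P[:,0]+c*P[:,1],P[:,2]]
E
python3 - <<'E'
from h import *
p=r.camera_params("top")
uv=np.array([[38,131],[583,40],[663,462],[93,560]])/4+[195,180]-0.375
C=np.array([[125,160,20],[125,-160,20],[-125,-160,20],[-125,160,20]])/1e3
s=least_squares(lambda x:(proj(plate2w(x,C),p)-uv).ravel(),[.5,0,0])
print(s.x,np.degrees(s.x[2]),s.fun)
x=s.x;c,sn=np.cos(x[2]),np.sin(x[2])
for n,q in dict(A=(486,60),B=(346,88),C=(111,423)).items():
    w=back(np.array(q)/4+[195,180]-.375,.058,p)
    d=w[:2]-x[:2]; print(n,w,"plate",c*d[0]+sn*d[1],-sn*d[0]+c*d[1])
for n,q in dict(ba=(518,347),bb=(407,370)).items():
    w=back(np.array(q)/4+[195,180]-.375,.085,p)
    d=w[:2]-x[:2]; print(n,w,"plate",c*d[0]+sn*d[1],-sn*d[0]+c*d[1])
E
```

```text
[0.5507058  0.06896936 0.10752505] 6.1607315703713015 [-0.82824241 -0.29497433  0.49603997 -0.23287989  0.56596743  0.214554
 -0.24141994  0.21406584]
A [ 0.67064138 -0.01842647  0.058     ] plate 0.10986377154247379 -0.09976234233036722
B [0.65928355 0.06047221 0.058     ] plate 0.10703879027871471 -0.02010042752582839
C [0.4784795  0.19626561 0.058     ] plate -0.0581480063882032 0.13431225541634606
ba [ 0.50100106 -0.02518767  0.085     ] plate -0.05952242463122026 -0.08827903757156301
bb [0.49229809 0.03438916 0.085     ] plate -0.06178147260346285 -0.028112294419030834
```

View pics/wrist0.png

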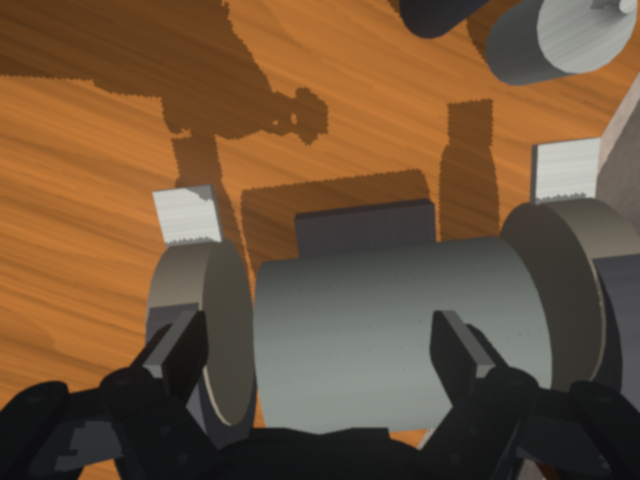

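```bash
cat >> h.py <<'E'
PL=np.array([0.5507,0.06897,0.10752])
from scipy.spatial.transform import Rotation as R
def rel(px,py,z,x=PL):
    s=r.get_state(); w=plate2w(x,[[px,py,z]])[0]
    M=R.from_euler('xyz',s["ee_rot"]).as_matrix()
    return w, M.T@(w-s["ee_pos"]), s["ee_pos"], np.degrees(s["ee_rot"])
def inplate(w,x=PL):
    c,s=np.cos(x[2]),np.sin(x[2]); d=np.asarray(w)[:2]-x[:2]
    return np.array([c*d[0]+s*d[1],-s*d[0]+c*d[1]])
E
python3 - <<'E'
from h import *
print(rel(.147,-.100,.25)); print(15.6)
E
```

```text
(array([ 0.70758241, -0.01467752,  0.25      ]), array([ 6.51687856e-01, -3.98669513e-01,  6.08246466e-05]), array([ 0.25009969, -0.62651394,  0.24954907]), array([-1.79919536e+02,  4.23073845e-03,  2.17576210e+01]))
15.6
```

```bash
python3 -m pendant '[[0.034,-0.0208,-0.005,0],[0.068,-0.0416,-0.01,0],[0.102,-0.0624,-0.015,0],[0.136,-0.0832,-0.02,0],[0.17,-0.104,-0.02,0]]' -1 40
python3 -m pendant '[[0.034,-0.0208,0,0],[0.068,-0.0416,0,0],[0.102,-0.0624,0,0],[0.136,-0.0832,0,0],[0.17,-0.104,0,0]]'
python3 -m pendant '[[0.034,-0.0208,0,0],[0.068,-0.0416,0,0],[0.102,-0.0624,0,0],[0.136,-0.0832,0,0],[0.17,-0.104,0,0]]'
python3 -c "
from h import *
print(rel(.147,-.100,.18))"
```

```text
clock: 0.57
ee_pos: [0.3706, -0.466, 0.2712]
ee_rot: [3.14, -0.0, 0.38]
force: [0.4, -0.3, 0.6]
width: 0.0254
clock: 0.98
ee_pos: [0.4896, -0.3059, 0.2703]
ee_rot: [-3.142, 0.0, 0.38]
force: [0.7, -1.0, 0.0]
width: -0.0002
clock: 1.4
ee_pos: [0.6089, -0.1464, 0.2702]
ee_rot: [-3.142, 0.0, 0.38]
force: [0.5, -0.2, -0.9]
width: 0.0005
(array([ 0.70758241, -0.01467752,  0.18      ]), array([ 0.14046156, -0.08580932,  0.09011739]), array([ 0.60894186, -0.14641831,  0.27015676]), array([-1.79996822e+02,  1.80040584e-02,  2.17482791e+01]))
```

```bash
python3 -m pendant '[[0.031,-0.019,0.02,4],[0.062,-0.038,0.04,8],[0.093,-0.057,0.06,12],[0.125,-0.076,0.075,15.6],[0.14,-0.0855,0.08,15.6]]'
python3 -m pendant '[[0,0,0,0],[0,0,0,0]]'
python3 - <<'E'
from h import *
import cv2
print(rel(.147,-.100,.055))
p=r.camera_params("wrist"); cv2.imwrite("pics/w1.png",r.grab_frame("wrist")[:,:,::-1])
np.save("w1.npy",p["cam_to_world"])
print(proj(plate2w(PL,[[.110,-.1,.052],[.107,-.02,.052],[.121,-.1,.052]]),p))
E
```

```text
clock: 1.82
ee_pos: [0.7069, -0.0107, 0.1866]
ee_rot: [-3.138, 0.003, 0.11]
force: [-0.1, 0.5, 0.0]
width: -0.0001
clock: 1.98
ee_pos: [0.7064, -0.0156, 0.1894]
ee_rot: [-3.141, 0.002, 0.111]
force: [-0.2, -0.8, 0.2]
width: -0.0003
(array([ 0.70758241, -0.01467752,  0.055     ]), array([ 0.00145756, -0.00080577,  0.13443887]), array([ 0.70643123, -0.01563905,  0.18944082]), array([-1.79990265e+02,  8.83459608e-02,  6.33598092e+00]))
[[315.44261395 283.75752774]
 [207.54859678 287.17170583]
 [315.45243081 269.83000424]]
```

View pics/w1.png

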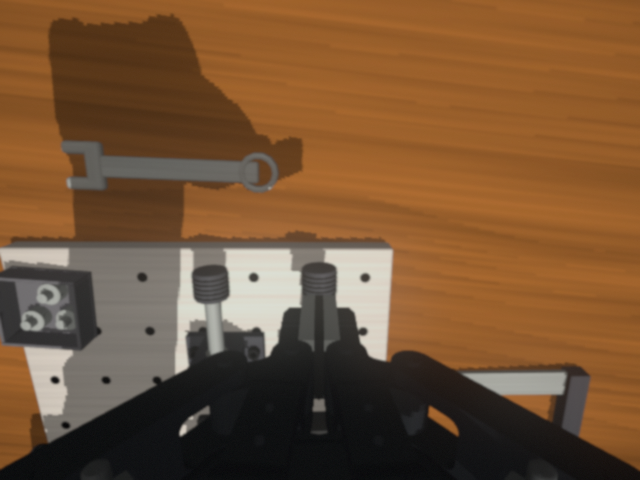

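The wrist view shows knob A at (319,280) and knob B at (210,285). Both are within 3 mm of where I predicted them. The wrench at (170,170) is well clear. I'll descend behind A.

```bash
python3 -m pendant '[[0.002,0,0.035,0],[0.002,0,0.07,0],[0.002,0,0.1,0],[0.002,0,0.125,0],[0.002,0,0.134,0]]'
python3 -m pendant '[[-0.004,0,0,0],[-0.007,0,0,0],[-0.009,0,0,0],[-0.01,0,0,0],[-0.01,0,0,0]]'
python3 -c "
from h import *
print(rel(.137,-.100,.055))
for i in range(3): print(r.get_state()['force'])"
```

```text
clock: 2.45
ee_pos: [0.7058, -0.0197, 0.0531]
ee_rot: [3.14, 0.005, 0.105]
force: [-0.2, -0.6, 0.3]
width: 0.0002
clock: 2.87
ee_pos: [0.6994, -0.0178, 0.0583]
ee_rot: [3.141, -0.003, 0.107]
force: [-0.2, -0.5, -0.2]
width: -0.0002
(array([ 0.69764016, -0.01575065,  0.055     ]), array([-0.00156102, -0.00226309,  0.00333925]), array([ 0.69942496, -0.01783354,  0.0583444 ]), array([ 1.79979774e+02, -1.60496351e-01,  6.14299271e+00]))
[-0.15997397 -0.51126436 -0.15279368]
[-0.15997397 -0.51126436 -0.15279368]
[-0.15997397 -0.51126436 -0.15279368]
```

```bash
python3 -m pendant '[[-0.002,-0.002,0.002,0],[-0.004,-0.002,0.002,0],[-0.005,-0.002,0.002,0],[-0.006,-0.002,0.002,0]]'
python3 -m pendant '[[-0.001,0,0,0],[-0.002,0,0,0]]'
python3 -m pendant '[[-0.001,0,0,0],[-0.002,0,0,0]]'
python3 -m pendant '[[-0.001,0,0,0],[-0.002,0,0,0]]'
```

```text
clock: 3.2
ee_pos: [0.6936, -0.0156, 0.0548]
ee_rot: [-3.141, -0.003, 0.108]
force: [4.6, 1.6, -1.7]
width: -0.0001
clock: 3.37
ee_pos: [0.6913, -0.0158, 0.0547]
ee_rot: [-3.141, -0.002, 0.108]
force: [3.5, 1.5, -0.3]
width: -0.0
clock: 3.53
ee_pos: [0.689, -0.0161, 0.0547]
ee_rot: [-3.141, -0.001, 0.108]
force: [4.9, 2.8, 0.6]
width: 0.0002
clock: 3.7
ee_pos: [0.6868, -0.0164, 0.0547]
ee_rot: [-3.141, -0.001, 0.108]
force: [4.3, 4.5, 2.3]
width: -0.0001
```

```bash

python3 -m pendant '[[-0.001,-0.0002,0,0],[-0.002,-0.0003,0,0],[-0.003,-0.0003,0,0]]'
python3 -m pendant '[[-0.001,0,0,0],[-0.002,0,0,0],[-0.003,0,0,0]]'
python3 -c "
from h import *
print(inplate(r.get_state()['ee_pos']))"
```

```text
clock: 3.95
ee_pos: [0.6837, -0.0167, 0.0547]
ee_rot: [-3.141, -0.001, 0.108]
force: [3.9, 1.6, 3.0]
width: 0.0001
clock: 4.2
ee_pos: [0.6805, -0.0173, 0.0544]
ee_rot: [3.142, -0.0, 0.107]
force: [3.7, 2.6, 3.4]
width: -0.0002
[ 0.11975184 -0.09974642]
```

```bash

python3 -m pendant '[[-0.001,-0.0002,0,0],[-0.002,-0.0002,0,0],[-0.003,-0.0002,0,0]]'
python3 -m pendant '[[-0.0005,0,0,0],[-0.001,0,0,0]]'
python3 - <<'E'
from h import *
import cv2
print(inplate(r.get_state()['ee_pos']))
cv2.imwrite("pics/t2.png",cv2.resize(r.grab_frame("top")[180:330,195:370,::-1],None,fx=4,fy=4,interpolation=cv2.INTER_CUBIC))
cv2.imwrite("pics/s2.png",cv2.resize(r.grab_frame("side")[220:370,200:380,::-1],None,fx=4,fy=4,interpolation=cv2.INTER_CUBIC))
E
```

```text
clock: 4.45
ee_pos: [0.6775, -0.0177, 0.0544]
ee_rot: [3.141, -0.0, 0.107]
force: [3.9, 2.0, 3.1]
width: 0.0001
clock: 4.62
ee_pos: [0.6764, -0.0178, 0.0543]
ee_rot: [3.141, 0.0, 0.107]
force: [4.1, 1.3, 3.7]
width: 0.0002
[ 0.11568305 -0.09979437]
```

View pics/t2.png

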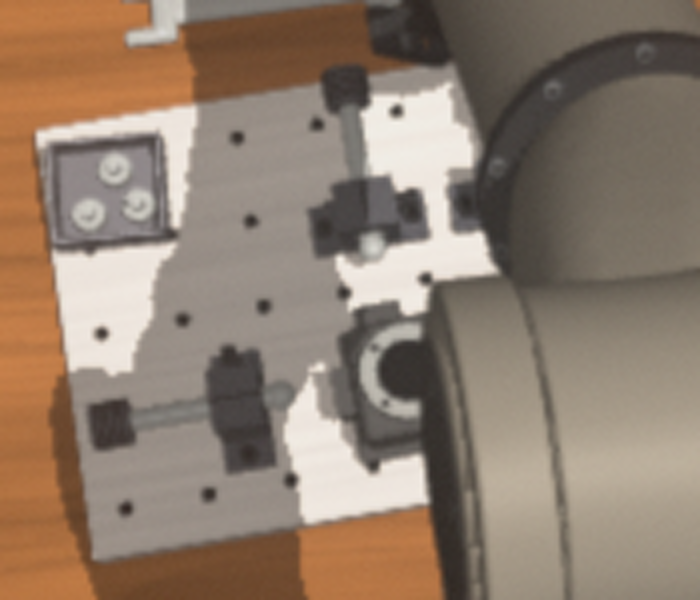

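View pics/s2.png

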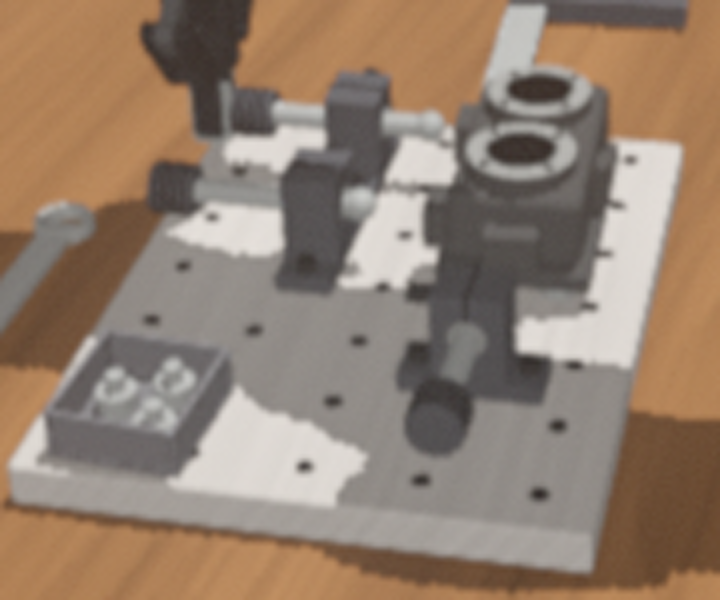

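The side view shows tip A at (441,125) a few mm short of the casting, with pad A hidden. The fingers are behind knob A. I'll take fine steps from here.

```bash

python3 -m pendant '[[-0.0005,-0.0001,0,0],[-0.001,-0.0001,0,0]]'
python3 -m pendant '[[-0.0005,0,0,0],[-0.001,0,0,0]]'
```

```text
clock: 4.88
ee_pos: [0.6755, -0.0179, 0.0542]
ee_rot: [3.141, 0.0, 0.107]
force: [3.7, 0.0, 1.7]
width: 0.0001
clock: 5.05
ee_pos: [0.6745, -0.018, 0.0543]
ee_rot: [3.141, 0.0, 0.107]
force: [3.9, -0.2, 2.6]
width: -0.0
```

```bash

python3 -m pendant '[[-0.0003,0,0,0],[-0.0005,0,0,0]]'
python3 -m pendant '[[-0.0003,0,0,0],[-0.0005,0,0,0]]'
```

```text
clock: 5.22
ee_pos: [0.6739, -0.0181, 0.0542]
ee_rot: [3.141, 0.0, 0.107]
force: [4.7, 0.3, 2.4]
width: -0.0001
clock: 5.38
ee_pos: [0.6734, -0.0182, 0.0542]
ee_rot: [3.141, 0.0, 0.107]
force: [3.5, -1.6, 1.8]
width: -0.0002
```

```bash

python3 -m pendant '[[-0.0002,0,0,0],[-0.0004,0,0,0]]'
python3 -m pendant '[[-0.0002,0,0,0],[-0.0004,0,0,0]]'
```

```text
clock: 5.55
ee_pos: [0.6731, -0.0182, 0.0543]
ee_rot: [3.141, 0.0, 0.107]
force: [3.8, -1.0, 2.5]
width: -0.0002
clock: 5.72
ee_pos: [0.6726, -0.0182, 0.0542]
ee_rot: [3.141, 0.0, 0.107]
force: [4.3, -2.0, 2.2]
width: 0.0001
```

```bash

python3 -m pendant '[[-0.0002,0,0,0],[-0.0004,0,0,0]]'
python3 -m pendant '[[-0.0002,0,0,0],[-0.0004,0,0,0]]'
```

```text
clock: 5.88
ee_pos: [0.6722, -0.0183, 0.0542]
ee_rot: [3.141, 0.0, 0.107]
force: [4.7, -2.8, 2.0]
width: -0.0003
clock: 6.05
ee_pos: [0.6718, -0.0183, 0.0543]
ee_rot: [3.141, 0.0, 0.107]
force: [4.7, -2.5, 1.5]
width: 0.0001
```

```bash

python3 -m pendant '[[-0.0002,0.0002,0,0],[-0.0004,0.0002,0,0]]'
python3 -m pendant '[[-0.0002,0,0,0],[-0.0004,0,0,0]]'
```

```text
clock: 6.22
ee_pos: [0.6715, -0.0183, 0.0543]
ee_rot: [3.141, 0.0, 0.107]
force: [3.8, -2.4, 2.1]
width: -0.0002
clock: 6.38
ee_pos: [0.6711, -0.0183, 0.0543]
ee_rot: [3.141, 0.0, 0.107]
force: [4.2, -2.5, 1.1]
width: 0.0
```

```bash

python3 -m pendant '[[-0.0002,0.0002,0,0],[-0.0004,0.0002,0,0]]'
python3 -m pendant '[[-0.0002,0,0,0],[-0.0004,0,0,0]]'
```

```text
clock: 6.55
ee_pos: [0.6707, -0.0184, 0.0543]
ee_rot: [-3.142, 0.0, 0.108]
force: [4.4, -1.4, 0.0]
width: -0.0004
clock: 6.72
ee_pos: [0.6703, -0.0184, 0.0543]
ee_rot: [-3.142, 0.0, 0.108]
force: [3.5, -2.5, 0.3]
width: 0.0001
```

```bash

python3 -m pendant '[[-0.0002,0.0001,0,0],[-0.0004,0.0001,0,0]]'
python3 -m pendant '[[-0.0002,0,0,0],[-0.0004,0,0,0]]'
```

```text
clock: 6.88
ee_pos: [0.6699, -0.0185, 0.0543]
ee_rot: [-3.141, 0.0, 0.108]
force: [4.9, -1.7, 0.8]
width: 0.0
clock: 7.05
ee_pos: [0.6695, -0.0185, 0.0543]
ee_rot: [-3.141, 0.0, 0.108]
force: [4.3, -1.5, 0.4]
width: -0.0001
```

```bash

python3 -m pendant '[[-0.0002,0.0001,0,0],[-0.0004,0.0001,0,0]]'
python3 -m pendant '[[-0.0002,0,0,0],[-0.0004,0,0,0]]'
```

```text
clock: 7.22
ee_pos: [0.6692, -0.0186, 0.0543]
ee_rot: [-3.141, -0.0, 0.108]
force: [4.7, -0.9, -1.1]
width: 0.0
clock: 7.38
ee_pos: [0.6691, -0.0185, 0.0543]
ee_rot: [-3.141, -0.001, 0.108]
force: [6.4, -0.9, -2.0]
width: 0.0001
```

The force rose to 6.4 N and the advance stalled, which looks like the touch. I'll confirm with a small step.

```bash

python3 -m pendant '[[-0.0002,0,0,0],[-0.0002,0,0,0]]'
```

```text
clock: 7.55
ee_pos: [0.6691, -0.0186, 0.0543]
ee_rot: [-3.141, -0.001, 0.108]
force: [6.8, -1.5, -0.8]
width: -0.0001
```

Contact A is confirmed: 6.8 N with no motion. I'll back off, then move across to B.

```bash

python3 -m pendant '[[0.008,0,0,0],[0.02,0,0,0],[0.036,0,0,0],[0.036,-0.03,0,0],[0.036,-0.06,0,0]]'
python3 -m pendant '[[0,-0.015,0,0],[0,-0.02,0,0],[0,-0.02,0,0],[0,-0.02,0,0]]'
python3 -c "
from h import *
print(inplate(r.get_state()['ee_pos']));print(rel(.1345,-.020,.055))"
```

```text
clock: 7.97
ee_pos: [0.6974, 0.0429, 0.0532]
ee_rot: [3.141, 0.003, 0.103]
force: [0.7, 0.7, 0.3]
width: -0.0003
clock: 8.3
ee_pos: [0.6955, 0.0628, 0.054]
ee_rot: [3.14, 0.001, 0.107]
force: [-1.2, -1.2, 0.3]
width: -0.0002
[ 0.14328118 -0.02164961]
(array([0.68656956, 0.06351909, 0.055     ]), array([-0.00878355, -0.00164202, -0.00097243]), array([0.69547706, 0.06282134, 0.05401908]), array([1.79912050e+02, 7.18329984e-02, 6.12061053e+00]))
```

```bash

python3 -m pendant '[[-0.003,-0.001,0,0],[-0.006,-0.0015,0,0],[-0.009,-0.0015,0,0],[-0.011,-0.0015,0,0],[-0.012,-0.0015,0,0]]'
python3 -m pendant '[[-0.001,0,0,0],[-0.002,0,0,0],[-0.003,0,0,0]]'
python3 -m pendant '[[-0.001,0,0,0],[-0.002,0,0,0],[-0.003,0,0,0]]'
python3 -c "
from h import *
print(inplate(r.get_state()['ee_pos']))"
```

```text
clock: 8.72
ee_pos: [0.6836, 0.0639, 0.0544]
ee_rot: [3.141, -0.0, 0.107]
force: [1.7, -1.2, -1.7]
width: 0.0001
clock: 8.97
ee_pos: [0.6817, 0.0638, 0.0546]
ee_rot: [3.141, -0.002, 0.107]
force: [4.7, -1.4, -2.5]
width: 0.0002
clock: 9.22
ee_pos: [0.6782, 0.0634, 0.0545]
ee_rot: [3.141, -0.001, 0.107]
force: [4.7, -2.5, -0.7]
width: 0.0001
[ 0.12621417 -0.01920057]
```

```bash

python3 -m pendant '[[-0.001,0.0002,0,0],[-0.002,0.0002,0,0],[-0.003,0.0002,0,0]]'
python3 -m pendant '[[-0.001,0,0,0],[-0.002,0,0,0],[-0.003,0,0,0]]'
python3 -m pendant '[[-0.0005,0.0001,0,0],[-0.001,0.0001,0,0],[-0.0015,0.0001,0,0],[-0.002,0.0001,0,0]]'
python3 - <<'E'
from h import *
import cv2
print(inplate(r.get_state()['ee_pos']))
cv2.imwrite("pics/t3.png",cv2.resize(r.grab_frame("top")[180:330,195:370,::-1],None,fx=4,fy=4,interpolation=cv2.INTER_CUBIC))
cv2.imwrite("pics/s3.png",cv2.resize(r.grab_frame("side")[220:370,200:380,::-1],None,fx=4,fy=4,interpolation=cv2.INTER_CUBIC))
E
```

```text
clock: 9.47
ee_pos: [0.6751, 0.0631, 0.0545]
ee_rot: [3.141, -0.001, 0.107]
force: [4.6, -2.3, -0.8]
width: 0.0001
clock: 9.72
ee_pos: [0.6721, 0.0628, 0.0545]
ee_rot: [3.141, -0.001, 0.107]
force: [4.7, -2.0, -0.4]
width: 0.0002
clock: 10.05
ee_pos: [0.6701, 0.0626, 0.0545]
ee_rot: [3.141, -0.001, 0.107]
force: [3.7, -2.4, -1.1]
width: -0.0001
[ 0.11802139 -0.01917188]
```

View pics/s3.png

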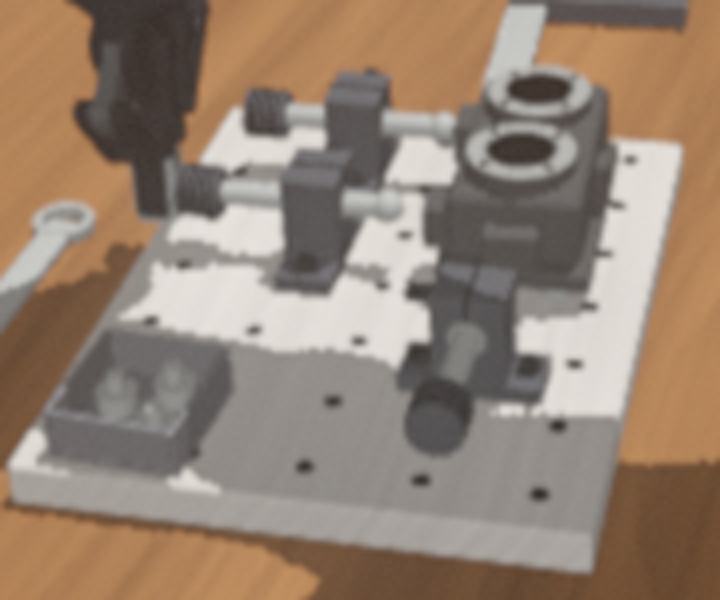

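The side view shows tip B at x≈404 and pad B's face at x≈427, so about 9–10 mm is left at 2.2 px/mm. Rod A is at the casting. I'll go 5 mm more, then step finely.

```bash

python3 -m pendant '[[-0.001,0.0002,0,0],[-0.002,0.0002,0,0],[-0.003,0.0002,0,0]]'
python3 -m pendant '[[-0.0005,0.0001,0,0],[-0.001,0.0001,0,0],[-0.0015,0.0001,0,0]]'
python3 -m pendant '[[-0.0002,0,0,0],[-0.0004,0,0,0]]'
```

```text
clock: 10.4
ee_pos: [0.6672, 0.0623, 0.0545]
ee_rot: [3.141, -0.001, 0.107]
force: [4.0, -2.5, 0.0]
width: -0.0003
clock: 10.65
ee_pos: [0.6656, 0.0621, 0.0545]
ee_rot: [3.142, -0.001, 0.107]
force: [4.7, -1.9, 1.4]
width: -0.0001
clock: 10.82
ee_pos: [0.6652, 0.0621, 0.0545]
ee_rot: [3.142, -0.0, 0.107]
force: [4.6, -2.3, 0.2]
width: 0.0
```

```bash

python3 -m pendant '[[-0.0002,0.0001,0,0],[-0.0004,0.0001,0,0]]'
python3 -m pendant '[[-0.0002,0,0,0],[-0.0004,0,0,0]]'
```

```text
clock: 10.98
ee_pos: [0.6648, 0.062, 0.0545]
ee_rot: [-3.142, -0.001, 0.108]
force: [3.7, -2.4, 2.3]
width: -0.0001
clock: 11.15
ee_pos: [0.6643, 0.062, 0.0545]
ee_rot: [-3.142, -0.0, 0.108]
force: [4.7, -2.4, 1.7]
width: -0.0003
```

```bash

python3 -m pendant '[[-0.0002,0.0001,0,0],[-0.0004,0.0001,0,0]]'
python3 -m pendant '[[-0.0002,0,0,0],[-0.0004,0,0,0]]'
```

```text
clock: 11.32
ee_pos: [0.664, 0.062, 0.0545]
ee_rot: [-3.141, -0.0, 0.108]
force: [3.5, -1.3, 2.7]
width: 0.0001
clock: 11.48
ee_pos: [0.6635, 0.0619, 0.0544]
ee_rot: [-3.141, -0.0, 0.108]
force: [4.9, -1.0, 3.4]
width: -0.0
```

```bash

python3 -m pendant '[[-0.0002,0.0001,0,0],[-0.0004,0.0001,0,0]]'
```

```text
clock: 11.65
ee_pos: [0.6631, 0.0619, 0.0544]
ee_rot: [-3.141, -0.0, 0.108]
force: [3.8, -1.6, 3.3]
width: -0.0001
```

```bash

python3 -m pendant '[[-0.0002,0,0,0],[-0.0004,0,0,0]]'
python3 -m pendant '[[-0.0002,0,0,0],[-0.0004,0,0,0]]'
```

```text
clock: 11.82
ee_pos: [0.6627, 0.0619, 0.0544]
ee_rot: [-3.141, -0.0, 0.108]
force: [4.8, -1.6, 2.5]
width: -0.0002
clock: 11.98
ee_pos: [0.6623, 0.0618, 0.0544]
ee_rot: [-3.141, -0.0, 0.108]
force: [4.4, -0.1, 3.3]
width: 0.0
```

```bash

python3 -m pendant '[[-0.0002,0,0,0],[-0.0004,0,0,0]]'
```

```text
clock: 12.15
ee_pos: [0.6618, 0.0618, 0.0544]
ee_rot: [-3.141, -0.0, 0.108]
force: [4.2, -1.2, 3.3]
width: 0.0001
```

```bash

python3 -m pendant '[[-0.0002,0,0,0],[-0.0004,0,0,0]]'
python3 -m pendant '[[-0.0002,0,0,0],[-0.0004,0,0,0]]'
```

```text
clock: 12.32
ee_pos: [0.6614, 0.0617, 0.0544]
ee_rot: [-3.141, -0.0, 0.108]
force: [4.7, 0.1, 3.8]
width: -0.0001
clock: 12.48
ee_pos: [0.661, 0.0617, 0.0543]
ee_rot: [-3.141, -0.0, 0.108]
force: [4.1, -0.0, 3.7]
width: -0.0003
```

```bash

python3 -m pendant '[[-0.0002,0,0,0],[-0.0004,0,0,0]]'
python3 -m pendant '[[-0.0002,0,0,0],[-0.0004,0,0,0]]'
```

```text
clock: 12.65
ee_pos: [0.6606, 0.0616, 0.0543]
ee_rot: [-3.141, -0.0, 0.108]
force: [3.4, 0.6, 4.1]
width: 0.0001
clock: 12.82
ee_pos: [0.6602, 0.0616, 0.0543]
ee_rot: [-3.141, -0.0, 0.108]
force: [3.4, 0.1, 3.9]
width: 0.0001
```

```bash

python3 -m pendant '[[-0.0002,0,0,0],[-0.0004,0,0,0]]'
python3 -m pendant '[[-0.0002,0,0,0],[-0.0004,0,0,0]]'
```

```text
clock: 12.98
ee_pos: [0.6598, 0.0615, 0.0543]
ee_rot: [-3.141, -0.0, 0.108]
force: [4.7, 0.5, 2.7]
width: -0.0002
clock: 13.15
ee_pos: [0.6594, 0.0615, 0.0543]
ee_rot: [-3.141, -0.0, 0.108]
force: [4.4, 0.5, 2.0]
width: 0.0002
```

```bash

python3 -m pendant '[[-0.0002,0,0,0],[-0.0004,0,0,0]]'
python3 -m pendant '[[-0.0002,0,0,0],[-0.0004,0,0,0]]'
```

```text
clock: 13.32
ee_pos: [0.6589, 0.0614, 0.0542]
ee_rot: [-3.141, 0.0, 0.108]
force: [4.3, 2.1, 3.1]
width: 0.0003
clock: 13.48
ee_pos: [0.6587, 0.0613, 0.0543]
ee_rot: [-3.141, -0.0, 0.108]
force: [4.8, 2.8, 1.9]
width: 0.0003
```

```bash

python3 -m pendant '[[-0.0001,-0.0002,0,0],[-0.0002,-0.0002,0,0]]'
```

```text
clock: 13.65
ee_pos: [0.6586, 0.0613, 0.0543]
ee_rot: [-3.142, -0.0, 0.108]
force: [5.7, 2.3, 1.7]
width: 0.0002
```

```bash

python3 -m pendant '[[-0.0001,0,0,0],[-0.0002,0,0,0]]'
```

```text
clock: 13.82
ee_pos: [0.6585, 0.0614, 0.0543]
ee_rot: [-3.141, -0.001, 0.108]
force: [5.4, 2.4, 1.4]
width: 0.0001
```

```bash

python3 -m pendant '[[-0.0001,0,0,0],[-0.0002,0,0,0],[-0.0002,0,0,0]]'
```

```text
clock: 14.07
ee_pos: [0.6585, 0.0613, 0.0543]
ee_rot: [-3.141, -0.001, 0.107]
force: [5.0, 2.4, 1.7]
width: 0.0002
```

```bash

python3 -m pendant '[[-0.0002,0,0,0],[-0.0003,0,0,0],[-0.0003,0,0,0]]'
```

```text
clock: 14.32
ee_pos: [0.6585, 0.0613, 0.0543]
ee_rot: [-3.141, -0.002, 0.107]
force: [6.9, 2.9, -0.0]
width: -0.0
```

Contact B is confirmed at about 7 N with the advance stalled. Next I'll retreat and go to C.

```bash

python3 -m pendant '[[0.008,0,0,0],[0.02,0,0,0],[0.03,0,-0.02,0],[0.03,0,-0.06,0],[0.03,0,-0.095,0]]'
python3 -c "
from h import *
print(r.get_state()['joint_pos']);print(rel(-.058,.172,.15))"
```

```text
clock: 14.73
ee_pos: [0.6855, 0.0635, 0.148]
ee_rot: [3.141, 0.008, 0.107]
force: [0.4, -0.1, 1.1]
width: 0.0
[-0.07318917  0.60600202 -0.16020919  1.59124601  0.1112747   0.96099691
 -1.73355574]
(array([0.4745771, 0.2337526, 0.15     ]), array([-0.19147684, -0.19186056, -0.0007556 ]), array([0.68545241, 0.06345323, 0.1479605 ]), array([179.94709763,   0.43720021,   6.13517732]))
```

```bash

python3 -m pendant '[[-0.026,-0.026,0,0],[-0.052,-0.052,0,0],[-0.078,-0.078,0,0],[-0.104,-0.104,0,0],[-0.13,-0.13,0,0]]'
python3 -m pendant '[[-0.026,-0.026,0,-7],[-0.05,-0.05,0,-14],[-0.06,-0.062,0,-21],[-0.0615,-0.062,0,-28],[-0.0615,-0.062,0,-35]]'
python3 -m pendant '[[0,0,0,-7],[0,0,0,-14],[0,0,0,-21],[0,0,0,-28],[0,0,0,-35]]'
python3 -m pendant '[[0,0,0,-7],[0,0,0,-14],[0,0,0,-20],[0,0,0,-20],[0,0,0,-20]]'
python3 - <<'E'
from h import *
import cv2
print(r.get_state()['joint_pos'][6],inplate(r.get_state()['ee_pos']));print(rel(-.058,.172,.055))
p=r.camera_params("wrist"); cv2.imwrite("pics/w4.png",r.grab_frame("wrist")[:,:,::-1])
print(proj(plate2w(PL,[[-.058,.1343,.052],[-.058,.1453,.052]]),p))
E
```

```text
clock: 15.15
ee_pos: [0.5413, 0.1792, 0.1481]
ee_rot: [3.139, 0.005, 0.107]
force: [0.3, 0.3, 0.6]
width: -0.0002
clock: 15.57
ee_pos: [0.4737, 0.2346, 0.1483]
ee_rot: [-3.141, 0.005, 0.727]
force: [0.6, -1.1, 0.3]
width: 0.0
clock: 15.98
ee_pos: [0.4752, 0.2331, 0.1481]
ee_rot: [-3.138, 0.004, 1.335]
force: [0.2, -0.3, -0.3]
width: 0.0003
clock: 16.4
ee_pos: [0.4757, 0.2335, 0.1483]
ee_rot: [-3.138, 0.002, 1.674]
force: [0.5, 0.5, 0.2]
width: 0.0
-0.7508197294807217 [-0.05690982  0.17166339]
(array([0.4745771, 0.2337526, 0.055    ]), array([ 0.00049414, -0.00079493,  0.09333563]), array([0.47569712, 0.23353492, 0.14833335]), array([-1.79817961e+02,  9.92827516e-02,  9.59399046e+01]))
[[316.8371846  308.6914785 ]
 [316.74788401 292.80669969]]
```

View pics/w4.png

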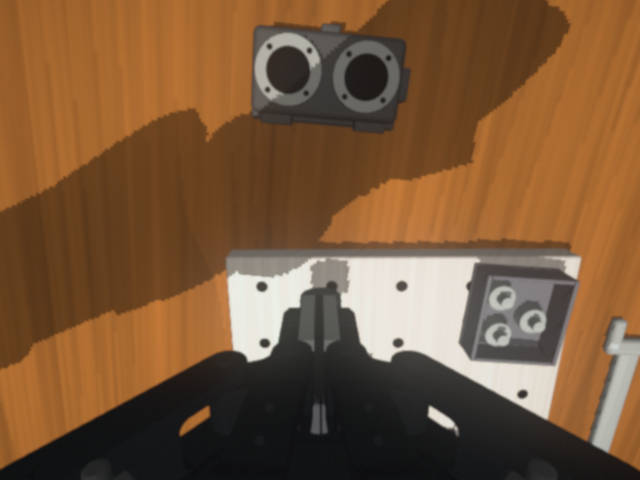

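The wrist view shows the small decoy casting at (330,75) well clear. The fingers hide knob C below row ~293, where I predicted it. There is about 15 mm of clearance, so I'll descend.

```bash

python3 -m pendant '[[0,-0.0008,0.035,0],[0,-0.0008,0.07,0],[0,-0.0008,0.093,0],[0,-0.0008,0.093,0],[0,-0.0008,0.093,0]]'
python3 - <<'E'
from h import *
import cv2
print(inplate(r.get_state()['ee_pos']),rel(-.058,.160,.055)[1])
cv2.imwrite("pics/s5.png",cv2.resize(r.grab_frame("side")[220:370,200:380,::-1],None,fx=4,fy=4,interpolation=cv2.INTER_CUBIC))
E
```

```text
clock: 16.87
ee_pos: [0.4748, 0.2343, 0.0556]
ee_rot: [-3.139, 0.001, 1.677]
force: [-0.1, -0.7, 0.1]
width: -0.0001
[-0.05772824  0.17250891] [-0.01250836 -0.00025537  0.00058545]
```

View pics/s5.png

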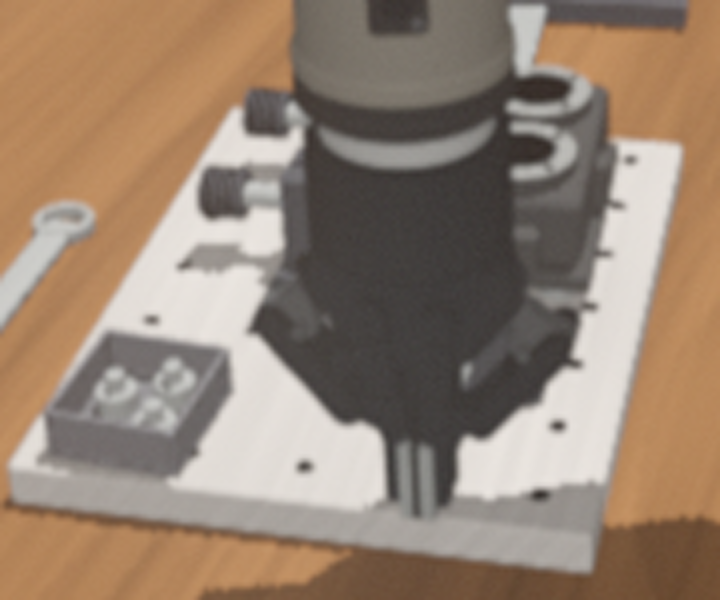

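```bash

python3 -m pendant '[[-0.003,-0.0002,0,0],[-0.006,-0.0002,0,0],[-0.009,-0.0002,0,0],[-0.011,-0.0002,0,0],[-0.012,-0.0002,0,0]]'
python3 -m pendant '[[-0.001,0,0,0],[-0.002,0,0,0],[-0.003,0,0,0]]'
python3 -m pendant '[[-0.001,0,0,0],[-0.002,0,0,0],[-0.003,0,0,0]]'
python3 -c "
from h import *
print(inplate(r.get_state()['ee_pos']))"
```

```text
clock: 17.33
ee_pos: [0.4773, 0.2221, 0.0569]
ee_rot: [3.141, 0.0, 1.677]
force: [-0.0, 0.3, -0.4]
width: 0.0002
clock: 17.58
ee_pos: [0.4772, 0.2197, 0.0563]
ee_rot: [3.142, -0.0, 1.678]
force: [0.3, -0.1, -0.3]
width: -0.0004
clock: 17.83
ee_pos: [0.4773, 0.2182, 0.0563]
ee_rot: [3.141, -0.002, 1.679]
force: [-1.6, 5.4, -3.2]
width: -0.0001
[-0.05695975  0.15620252]
```

```bash

python3 -m pendant '[[-0.001,0,0,0],[-0.002,0,0,0],[-0.003,0,0,0]]'
python3 -m pendant '[[-0.001,0,0,0],[-0.002,0,0,0],[-0.003,0,0,0]]'
python3 -m pendant '[[-0.001,0,0,0],[-0.002,0,0,0],[-0.003,0,0,0]]'
python3 - <<'E'
from h import *
import cv2
print(inplate(r.get_state()['ee_pos']))
cv2.imwrite("pics/t6.png",cv2.resize(r.grab_frame("top")[180:330,195:370,::-1],None,fx=4,fy=4,interpolation=cv2.INTER_CUBIC))
E
```

```text
clock: 18.08
ee_pos: [0.4777, 0.2144, 0.0563]
ee_rot: [3.141, -0.001, 1.679]
force: [-0.1, 3.7, -2.9]
width: -0.0001
clock: 18.33
ee_pos: [0.4781, 0.2108, 0.0563]
ee_rot: [3.142, -0.0, 1.678]
force: [-0.2, 4.4, -3.3]
width: 0.0
clock: 18.58
ee_pos: [0.4785, 0.2077, 0.0563]
ee_rot: [-3.142, 0.0, 1.678]
force: [-0.3, 4.4, -2.0]
width: -0.0003
[-0.05693904  0.14569646]
```

View pics/t6.png

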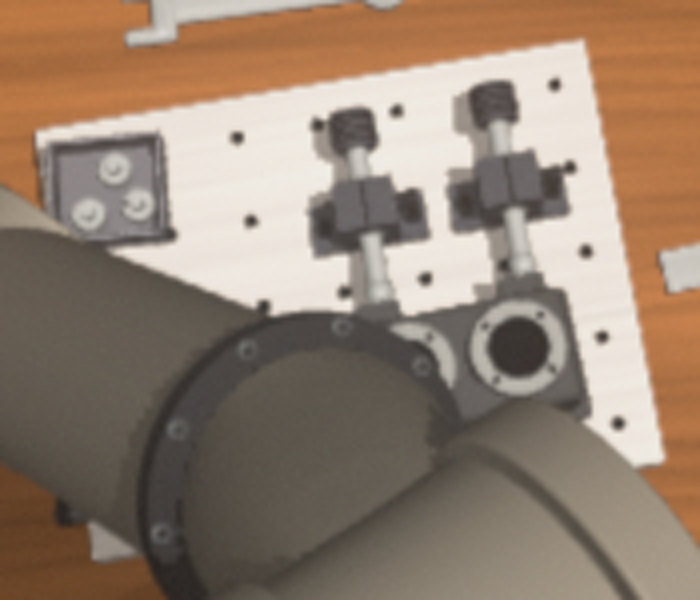

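Tips A and B sit against their pads at (523,270) and (377,300), and bore A is still at (518,347), so the casting has not moved. I'll step C finely.

```bash

python3 -m pendant '[[-0.0005,0,0,0],[-0.001,0,0,0]]'
python3 -m pendant '[[-0.0002,0,0,0],[-0.0004,0,0,0]]'
python3 -m pendant '[[-0.0002,0,0,0],[-0.0004,0,0,0]]'
```

```text
clock: 18.8
ee_pos: [0.4786, 0.2068, 0.0563]
ee_rot: [3.142, -0.0, 1.678]
force: [-1.1, 5.5, -2.7]
width: 0.0002
clock: 18.97
ee_pos: [0.4786, 0.2064, 0.0563]
ee_rot: [-3.142, 0.0, 1.678]
force: [-0.6, 3.3, -2.3]
width: 0.0001
clock: 19.13
ee_pos: [0.4786, 0.2061, 0.0563]
ee_rot: [-3.142, 0.0, 1.678]
force: [-0.9, 4.0, -2.3]
width: -0.0003
```

```bash

python3 -m pendant '[[-0.0002,0,0,0],[-0.0004,0,0,0]]'
python3 -m pendant '[[-0.0002,0,0,0],[-0.0004,0,0,0]]'
```

```text
clock: 19.3
ee_pos: [0.4787, 0.2057, 0.0563]
ee_rot: [3.142, -0.0, 1.678]
force: [-0.6, 4.0, -1.8]
width: 0.0001
clock: 19.47
ee_pos: [0.4787, 0.2053, 0.0563]
ee_rot: [3.142, -0.0, 1.678]
force: [-1.2, 3.5, -1.7]
width: 0.0001
```

```bash

python3 -m pendant '[[-0.0002,0,0,0],[-0.0004,0,0,0]]'
python3 -m pendant '[[-0.0002,0,0,0],[-0.0004,0,0,0]]'
```

```text
clock: 19.63
ee_pos: [0.4788, 0.2048, 0.0563]
ee_rot: [3.142, 0.0, 1.678]
force: [-0.7, 3.9, -3.2]
width: -0.0001
clock: 19.8
ee_pos: [0.4788, 0.2045, 0.0563]
ee_rot: [-3.142, 0.0, 1.678]
force: [-0.4, 3.9, -1.2]
width: -0.0001
```

```bash

python3 -m pendant '[[-0.0002,0,0,0],[-0.0004,0,0,0]]'
python3 -m pendant '[[-0.0002,0,0,0],[-0.0004,0,0,0]]'
```

```text
clock: 19.97
ee_pos: [0.4789, 0.2041, 0.0563]
ee_rot: [3.142, 0.0, 1.678]
force: [-0.9, 4.4, -2.8]
width: 0.0002
clock: 20.13
ee_pos: [0.4789, 0.2036, 0.0563]
ee_rot: [3.142, 0.0, 1.678]
force: [-1.3, 4.0, -1.6]
width: -0.0001
```

```bash

python3 -m pendant '[[-0.0002,0,0,0],[-0.0004,0,0,0]]'
python3 -m pendant '[[-0.0002,0,0,0],[-0.0004,0,0,0]]'
```

```text
clock: 20.3
ee_pos: [0.479, 0.2032, 0.0563]
ee_rot: [-3.142, 0.0, 1.678]
force: [-0.4, 3.7, -2.3]
width: 0.0002
clock: 20.47
ee_pos: [0.479, 0.2029, 0.0563]
ee_rot: [3.142, 0.0, 1.678]
force: [-0.2, 4.3, -2.8]
width: -0.0001
```

```bash

python3 -m pendant '[[-0.0002,0,0,0],[-0.0004,0,0,0]]'
python3 -m pendant '[[-0.0002,0,0,0],[-0.0004,0,0,0]]'
```

```text
clock: 20.63
ee_pos: [0.4791, 0.2025, 0.0563]
ee_rot: [3.142, 0.0, 1.678]
force: [-1.0, 3.3, -3.1]
width: -0.0001
clock: 20.8
ee_pos: [0.4791, 0.2021, 0.0563]
ee_rot: [3.142, -0.0, 1.678]
force: [-1.2, 5.1, -3.3]
width: -0.0002
```

```bash

python3 -m pendant '[[-0.0002,0,0,0],[-0.0004,0,0,0]]'
python3 -m pendant '[[-0.0002,0,0,0],[-0.0004,0,0,0]]'
```

```text
clock: 20.97
ee_pos: [0.4791, 0.2016, 0.0563]
ee_rot: [3.142, 0.0, 1.678]
force: [-1.1, 3.3, -2.4]
width: -0.0001
clock: 21.13
ee_pos: [0.4792, 0.2013, 0.0563]
ee_rot: [3.142, 0.0, 1.678]
force: [-1.3, 4.0, -2.7]
width: -0.0001
```

```bash

python3 -m pendant '[[-0.0002,0,0,0],[-0.0004,0,0,0]]'
python3 -m pendant '[[-0.0002,0,0,0],[-0.0004,0,0,0]]'
```

```text
clock: 21.3
ee_pos: [0.4792, 0.2008, 0.0563]
ee_rot: [-3.142, 0.0, 1.678]
force: [-0.6, 3.9, -3.3]
width: 0.0002
clock: 21.47
ee_pos: [0.4793, 0.2005, 0.0563]
ee_rot: [3.142, -0.0, 1.678]
force: [-0.8, 3.6, -3.9]
width: -0.0
```

```bash

python3 -m pendant '[[-0.0002,0,0,0],[-0.0004,0,0,0]]'
python3 -m pendant '[[-0.0002,0,0,0],[-0.0004,0,0,0]]'
```

```text
clock: 21.63
ee_pos: [0.4793, 0.2001, 0.0563]
ee_rot: [-3.142, 0.0, 1.678]
force: [-0.8, 4.1, -3.0]
width: -0.0001
clock: 21.8
ee_pos: [0.4794, 0.1997, 0.0563]
ee_rot: [3.142, -0.0, 1.678]
force: [-0.5, 4.8, -2.0]
width: -0.0001
```

```bash

python3 -m pendant '[[-0.0002,0,0,0],[-0.0004,0,0,0]]'
python3 -m pendant '[[-0.0002,0,0,0],[-0.0004,0,0,0]]'
```

```text
clock: 21.97
ee_pos: [0.4794, 0.1993, 0.0563]
ee_rot: [-3.142, -0.0, 1.678]
force: [-0.4, 3.9, -1.9]
width: 0.0003
clock: 22.13
ee_pos: [0.4794, 0.1989, 0.0563]
ee_rot: [3.142, 0.0, 1.678]
force: [-0.2, 5.0, -1.0]
width: -0.0004
```

```bash

python3 -m pendant '[[-0.0002,0,0,0],[-0.0004,0,0,0]]'
python3 -m pendant '[[-0.0002,0,0,0],[-0.0004,0,0,0]]'
```

```text
clock: 22.3
ee_pos: [0.4795, 0.1985, 0.0563]
ee_rot: [3.142, 0.0, 1.678]
force: [0.4, 3.7, -2.9]
width: 0.0002
clock: 22.47
ee_pos: [0.4795, 0.1982, 0.0563]
ee_rot: [3.142, -0.0, 1.678]
force: [-1.3, 5.0, -2.6]
width: 0.0001
```

```bash

python3 - <<'E'
from h import *
import cv2
print(inplate(r.get_state()['ee_pos']))
cv2.imwrite("pics/t7.png",cv2.resize(r.grab_frame("top")[180:330,195:370,::-1],None,fx=4,fy=4,interpolation=cv2.INTER_CUBIC))
cv2.imwrite("pics/s7.png",cv2.resize(r.grab_frame("side")[220:370,200:380,::-1],None,fx=4,fy=4,interpolation=cv2.INTER_CUBIC))
def q(n,dx=0):
    a=cv2.imread(n); return a
a=cv2.imread("pics/t6.png").astype(int);b=cv2.imread("pics/t7.png").astype(int)
print(np.abs(a-b)[280:400,470:600].mean(), np.abs(a-b)[280:400,470:600].max())
E
```

```text
[-0.05691056  0.13613209]
1.131474358974359 33
```

View pics/t7.png

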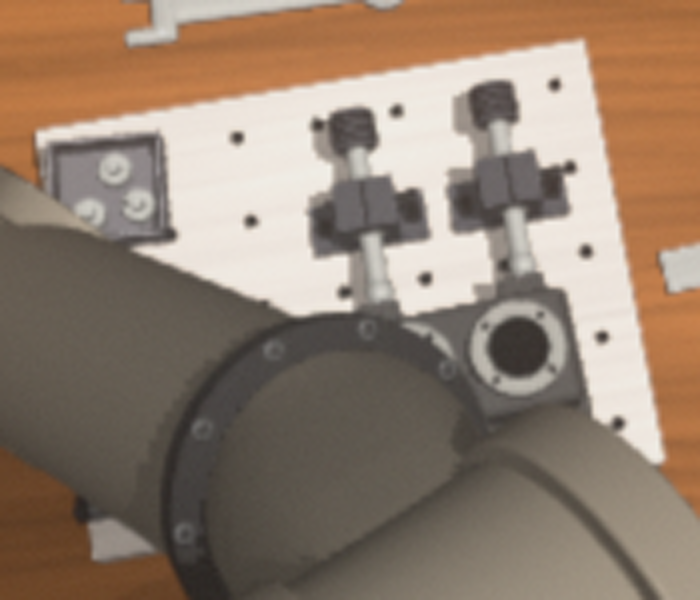

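View pics/s7.png

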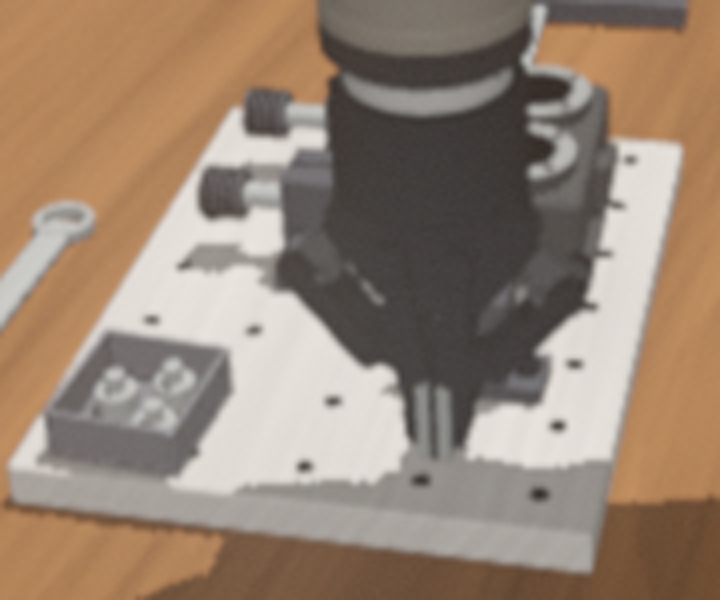

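Both pictures show the casting unmoved (bore A at (518,347)), with tip C hidden by the arm. I'll keep stepping.

```bash

python3 -m pendant '[[-0.0002,0,0,0],[-0.0004,0,0,0]]'
python3 -m pendant '[[-0.0002,0,0,0],[-0.0003,0,0,0]]'
```

```text
clock: 22.73
ee_pos: [0.4795, 0.1981, 0.0563]
ee_rot: [3.141, -0.001, 1.679]
force: [0.1, 4.8, -3.4]
width: -0.0003
clock: 22.9
ee_pos: [0.4795, 0.1981, 0.0563]
ee_rot: [3.141, -0.001, 1.679]
force: [-1.1, 6.5, -3.1]
width: 0.0001
```

```bash

python3 -m pendant '[[-0.0001,0,0,0],[-0.0002,0,0,0],[-0.0002,0,0,0]]'
```

```text
clock: 23.15
ee_pos: [0.4795, 0.1981, 0.0563]
ee_rot: [3.141, -0.001, 1.679]
force: [-1.0, 6.5, -3.5]
width: 0.0001
```

Contact C is confirmed: stalled at 6.5 N. I'll retreat along the rod, lift clear, and check.

```bash

python3 -m pendant '[[0.006,0,0,0],[0.016,0,0,0],[0.028,0,0,0],[0.036,0,-0.02,0],[0.036,0,-0.06,0]]'
python3 -m pendant '[[0.02,0,-0.035,0],[0.05,0,-0.06,0],[0.08,0,-0.08,0],[0.12,0,-0.08,0],[0.16,0,-0.08,0]]'
python3 -m pendant '[[0.04,0,0,0],[0.06,0,0,0],[0.06,0,0,0],[0.06,0,0,0]]'
python3 - <<'E'
from h import *
import cv2
print(inplate(r.get_state()['ee_pos']),r.get_state()['clock'])
t=r.grab_frame("top")[:,:,::-1]
cv2.imwrite("pics/t8raw.png",t)
cv2.imwrite("pics/t8.png",cv2.resize(t[180:330,195:370],None,fx=4,fy=4,interpolation=cv2.INTER_CUBIC))
cv2.imwrite("pics/s8.png",cv2.resize(r.grab_frame("side")[220:370,200:380,::-1],None,fx=4,fy=4,interpolation=cv2.INTER_CUBIC))
E
```

```text
clock: 23.57
ee_pos: [0.4727, 0.2342, 0.1138]
ee_rot: [-3.134, 0.002, 1.681]
force: [1.9, -0.6, 0.1]
width: -0.0002
clock: 23.98
ee_pos: [0.4592, 0.3942, 0.1985]
ee_rot: [3.138, -0.001, 1.676]
force: [1.1, -0.5, 0.1]
width: -0.0
clock: 24.32
ee_pos: [0.4507, 0.4535, 0.1961]
ee_rot: [-3.141, 0.0, 1.681]
force: [0.8, -1.0, -0.4]
width: -0.0002
[-0.05814245  0.3930144 ] 24.3167
```

View pics/t8.png

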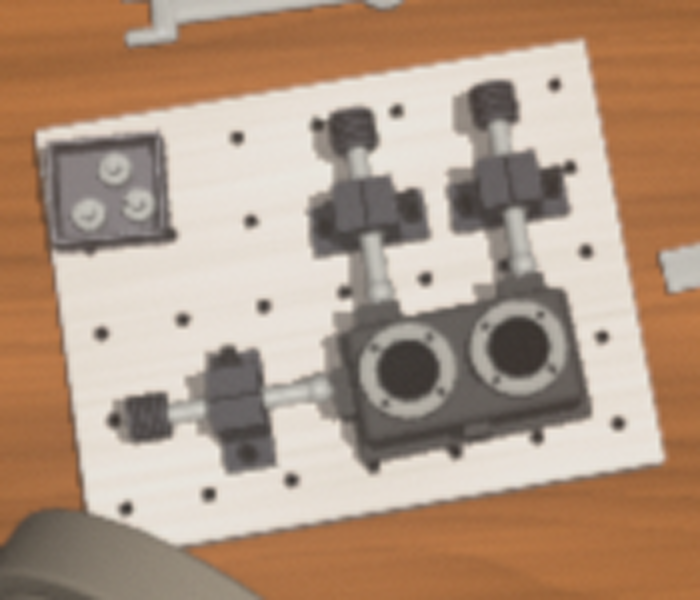

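View pics/s8.png

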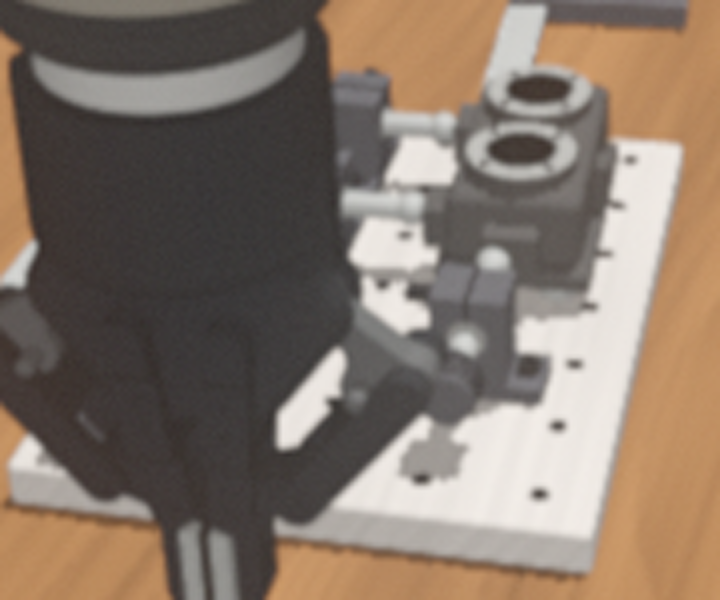

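All three tips meet their pads: A (523,272), B (380,300), C (328,388). The bores look unchanged. I'll measure any casting shift numerically, then hand in.

```bash

python3 - <<'E'
from h import *
import cv2
a=cv2.imread("pics/top0.png",0).astype(np.float32);b=cv2.imread("pics/t8raw.png",0).astype(np.float32)
for n,(y0,y1,x0,x1) in dict(casting=(253,293,283,342),tray=(212,242,206,238),plate=(205,250,325,357)).items():
    w=cv2.createHanningWindow((x1-x0,y1-y0),cv2.CV_32F)
    print(n,cv2.phaseCorrelate(a[y0:y1,x0:x1],b[y0:y1,x0:x1],w))
s=r.get_state();print(s['clock'],np.abs(s['qvel']).max())
E
```

```text
casting ((0.003854774043471565, -0.05904017957804086), 0.9647030637661616)
tray ((0.015905814613535796, 0.03359876570745257), 0.9987493067979812)
plate ((0.00736043619210669, 0.5887947645755638), 1.033767484790749)
24.4167 0.021044509170128387
```

```bash
python3 -m pendant '[[0,0,0,0],[0,0,0,0]]'; python3 -c "
from bench import r
print(r.sign_off())"
```

```text
clock: 24.58
ee_pos: [0.453, 0.4502, 0.1963]
ee_rot: [3.141, 0.001, 1.676]
force: [0.5, 0.8, 0.6]
width: -0.0003
the job is handed in; nothing more can be done
None
```

All three stop rods are in contact with the casting. I handed the job in at 24.6 s with the arm well clear of everything.

I slid each rod in from behind its knob with the shut gripper. Near the casting I stepped 0.2–0.5 mm at a time, until the tool stopped advancing and the force rose above the roughly 4 N of sliding friction. The push at the touch was about 6.8 N on A, 7.2 N on B and 6.5 N on C. That is about 3 N or less on the casting itself.

- **Contact:** the last top picture shows all three tips against their pads. The last side picture shows the same for A and B. Top-camera resolution is about 2 mm per pixel, so the real evidence of contact is the force and the stall.
- **Casting and tray:** comparing the first and last top pictures, the casting shifted less than 0.06 pixel (about 0.1 mm) and the tray less than 0.04 pixel.
- **Failed check:** the plate reference patch read 0.59 pixel, so I couldn't use it. It overlapped rod A, which had moved.
- **Square and wrench:** I did not touch them, but I did not measure them separately.

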